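# Find the fuse way that still grips, by the drag of a test blade

## Robot

A 7-joint arm with a two-finger parallel gripper is mounted at the origin on the work surface. World frame = base frame: x ahead of the robot, y to its left, z up, the work surface at z = 0. Lengths are in mm, angles in rad, forces in N, time in s.
With the tool pointing down it reaches from about 400 to 900 mm from the base axis. Payload 5.6 kg.
Tool frame: the origin (TCP) lies midway between the tips of the shut fingers; the grasp point (between the pads) lies 19 mm behind it; z points along the fingers, y is the line along which they close (so a half turn about z gives the same grasp; the last joint's range is limited). The gripper opens to 92 mm and grips with 3 to 60 N. Pads are 20 mm wide; open, the fingers measure 128 mm over their backs; the gripper's body (75 mm by 189 mm) begins 69 mm behind the grasp point.
Start: joints at [1.169, 0.468, -0.012, 1.603, 0.006, 1.071, -0.056], TCP at [228.208, -608.63, 214.592] pointing down, gripper open.
Joint ranges: [-2.53, 2.53], [-0.31, 2.02], [-1.57, 1.55], [0.28, 2.44], [-1.29, 4.43], [0.15, 1.84], [-2.92, 2.92]. Speed limits (rad/s): [2.57, 2.57, 3.14, 3.14, 3.14, 3.14, 3.14].

## Interface

Orientations are given as a rotation vector (axis times angle).
In Python, from cell import robot, grip, kin, viewer gives the robot as it stands. Calls block until the motion is done:
- robot.movep(position, orientation): joint-space move of the TCP to a pose.
- robot.servo_line(position, feed=150, rotation=None): straight line of the TCP; rotation=None keeps the orientation; feed is the mean speed in mm/s.
- robot.goto_joints(angles): joint-space move.
- grip(opening, newtons=None): opening from 0.0 (shut) to 1.0 (fully open); newtons is the grip in N (None keeps the last); returns when the fingers have stopped.
- robot.hold(seconds).
- kin.ik(position, orientation): joint angles nearest the present ones, or None.
- robot.observe(): the state.
- viewer.read_camera(name): name is "side" or "top"; returns the picture (400x640x3 uint8, red, green, blue); there is no depth.
- viewer.camera_info(name): a dict with "camera_matrix" (3x3 intrinsics, pixels), "R" (3x3) and "t" (3): a world point X has camera coordinates R X + t. Camera axes: x right, y down, z forward; pixel columns grow to the right and rows downward; lengths in mm; the calibration is good to about 2 mm. A picture is of the moment at which its call begins. camera_info takes no time and is no camera call.
A pose or a line that the arm cannot do raises robot.IKError and nothing moves.
- robot.job_done(): hands the job in; it is judged then, once.
Trained networks look in the newest picture that a camera, given by its name, has taken for a name from the list of things; names that differ only in an ending like _2 or _b are one class to them, and where a whole thing is asked for, a point or a joint stands for the part that bears it (a point fixed in the world has none). Each returns a list of dicts, best first, with "confidence" (0 to 1); they miss things now and then, are a little off and sometimes report something else, mostly with a low value. They report only what shows in the picture. A call takes as long as a camera call.
- viewer.silhouettes(name, camera): "mask" (400x640 bool, what is visible of it).
- viewer.pinpoint(name, camera): "at" ([x, y, z] in mm, in the coordinates of the camera as it stood for that picture, good to about 4 mm: a listed point, or the origin of a listed thing).
The state is a dict: "t": time; "joints": joint angles; "joint_velocities": joint speeds; "joint_torque": joint torques, N m; "tcp_pos": TCP position; "tcp_rot": TCP orientation; "contact_force": force on the tool from outside, world axes, zero at the start; "wrist_torque": the same for the moment, N m; "grip_width": opening from 0.0 (shut) to 1.0 (fully open); "grip_force": force on a finger pad.
Only numpy, scipy, OpenCV 4.12 (cv2) and the standard library are available. Lean on these libraries where they do the work, as an engineer would, in place of code of your own. Each camera call takes 0.05 s, during which the arm holds its last target. There are 200 camera calls.

## Task

Only one of the five slots in the cream ceramic fuse base still has good spring contacts; the others, loose or bent shut, look just the same. Draw the test blade out of its wooden stand, slide it gently down into the slots (never force it) to feel which one drags evenly on it, and leave it standing upright in that one, pushed in about 26 mm and let go, so that the grip of the contacts alone holds its handle clear of the ceramic. Leave everything else on the mat where it is.

Things in the scene. Friction and masses are not known exactly. Their poses are not given: they have to be found in the camera images.
- blade_grip (a point): Centre of the test blade's black plastic handle, a block 14 mm (x) by 24 mm (y) by 45 mm tall (z). Below it, centred, is a flat steel blade 6 mm thick (x), 16 mm wide (y), 40 mm long below the handle, pointing down (-z): its tip is 62.5 mm below this point, the handle's underside 22.5 mm below it. About 70 g. Hold it across the 14 mm. At the start the handle rests on the stand.
- blade_tip (a point): Middle of the lower end of the test blade, axes as blade_grip (z along the handle, x across the 6 mm thickness).
- stand: Fixed wooden block 60 x 60 mm, 50 mm high, with a loose upright slot 10 mm (x) by 20 mm (y) in its top, in which the test blade stands at the start, within 1 mm of its middle. Origin at the centre of the underside, z up.
- fuse_base: Fixed fuse base: steel strip 70 (x) by 270 mm (y) with five equal cream ceramic blocks, each 50 (x) by 44 mm (y), tops 50 mm above the mat, 48 mm apart along y. Each top has a straight slot 10 (x) by 22 mm (y), bevelled 3 mm along both long sides. The ceramic gives 1 mm per 6 N downward. Origin at the centre of the underside, z up. More than 25 N between blade and ceramic or contacts ruins them.
- parts_case: Red steel parts case with a snap-over latch and a wire handle, 110 x 190 mm, 92 mm high over the handle; bystander. Origin under its centre.
- standoff: Stubby brass hex standoff, 16 mm across the flats, 30 mm high with its stud, standing upright; bystander. Origin under its centre.
- power_brick: Beige plastic power brick 65 x 115 x 40 mm; bystander. Origin under its centre.
- iron_weight: Cast-iron weight painted dull blue, 68 mm across, 80 mm high, with a knob on top; bystander. Origin under its centre.
- driver: Screwdriver, 160 mm long, lying; bystander.
- spool: White solder spool, 50 mm across, 38 mm high, upright; bystander. Origin under its centre.
- way_1 (a point): Middle of the slot mouth at the base's +y end, level with the top; x across the slot's 10 mm, y along its 22 mm, z up. Unseen contacts inside: one slot good, two loose, two bent shut, changing from start to start. Good ones: the tip spreads two sprung leaves from 8 to 16 mm down (5 to 12 N), then a steady drag of 3 to 8 N either way, which holds the blade where it is left.
- way_2 (a point): The same for the next slot towards -y. Loose contacts: no drag (under 1.5 N unless the blade rubs on the ceramic) at any depth; let go, the blade drops until its handle rests on the ceramic.
- way_3 (a point): The same for the middle slot. Contacts bent shut: a springy stop 14 mm below the top: 4 N at once, 4 N more for each further mm, and it pushes the blade back up when let go.
- way_4 (a point): The same for the fourth slot, the one before the -y end.
- way_5 (a point): The same for the last slot, at the base's -y end.

How it is judged:
By the outcome, as a careful person would: the job done as asked, in the order asked, and still so for the second after the job is handed in, with the robot touching nothing.
It also fails if it takes over 64 s, if anything falls off the work surface, if the arm or the gripper's body presses on something with over 40 N, if the wrist force passes 120 N, or if a joint passes its speed limit or range.

## Working session

There is one attempt and no reset: what is moved stays moved. The work goes in short steps, each a Python script; the robot and the scene stay as the last script left them, time stands still between calls to the robot, and variables do not carry over. Pictures are saved under pics/ and viewed, at most 10 in all, crops included, and the job is handed in when it is done.

```bash
ls; mkdir -p pics; python3 - <<'E'
from cell import robot,grip,kin,viewer
import numpy as np,cv2
o=robot.observe();print(o['t'],o['contact_force'],o['tcp_rot'],o['grip_width'])
for c in('side','top'):
    im=viewer.read_camera(c);cv2.imwrite(f'pics/{c}0.png',im[:,:,::-1])
    I=viewer.camera_info(c);R=np.array(I['R']);t=np.array(I['t']);print(c,'cam at',(-R.T@t).round(),np.array(I['camera_matrix']).round(1).tolist())
    for n in['blade_grip','blade_tip','stand','fuse_base','way_1','parts_case','standoff','power_brick','iron_weight','spool','driver']:
        try:
            for d in viewer.pinpoint(n,c)[:6]:
                print(n,round(d['confidence'],2),(R.T@(np.array(d['at'])-t)).round(1))
        except Exception as e: print(n,e)
E
```

```text
pics
0.0 [-0.03776002 -0.01971356 -0.41171023] [-3.08946722e+00 -5.60155875e-01  7.10706101e-04] 1.0000682525819669
side cam at [514. 875. 765.] [[439.4, 0.0, 321.2], [0.0, 439.4, 198.6], [0.0, 0.0, 1.0]]
blade_grip 0.46 [436.4 258.4  74.6]
blade_tip 0.69 [434.8 262.6   7.7]
stand 0.57 [435.8 262.5   1.8]
fuse_base 0.76 [ 5.416e+02 -1.333e+02  5.000e-01]
way_1 0.93 [542.1 -85.2  51.7]
way_1 0.86 [ 550.7 -180.8   50.1]
way_1 0.68 [ 559.1 -227.5   51.7]
way_1 0.61 [533.  -40.3  50.5]
way_1 0.59 [ 546.9 -133.9   50.5]
parts_case 0.64 [738.7 231.1  -0.9]
standoff 0.35 [5.856e+02 4.178e+02 4.000e-01]
power_brick 0.59 [ 7.35e+02 -8.85e+01  5.00e-01]
power_brick 0.43 [5.667e+02 1.371e+02 5.000e-01]
iron_weight 0.67 [ 713.5 -259.1   -1.4]
iron_weight 0.37 [735.  -85.5   1. ]
spool 0.76 [587.5 418.7  -1.3]
driver 0.57 [ 369.5 -378.8    2.8]
driver 0.33 [ 5.861e+02  4.201e+02 -3.000e-01]
top cam at [ 316.   42. 1238.] [[367.5, 0.0, 320.8], [0.0, 367.5, 195.4], [0.0, 0.0, 1.0]]
blade_grip 0.62 [ 551.2 -180.3   51.6]
blade_grip 0.42 [438.8 258.7  71.2]
stand 0.92 [440.6 261.   -2. ]
way_1 0.93 [ 553.3 -179.5   52.3]
way_1 0.71 [539.5 -84.5  46.4]
way_1 0.68 [ 561.6 -229.7   47.9]
way_1 0.67 [ 547.2 -131.8   46.5]
way_1 0.64 [537.1 -34.6  49.1]
way_1 0.2 [ 4.395e+02  2.601e+02 -3.000e-01]
parts_case 0.92 [743.5 230.6   1.5]
standoff 0.37 [566.8 141.5  -4.4]
power_brick 0.65 [735.8 -83.9  -3.7]
iron_weight 0.79 [ 7.132e+02 -2.534e+02 -1.000e-01]
spool 0.61 [587.3 423.2   1.2]
driver 0.57 [ 547.4 -133.4   51.6]
driver 0.55 [ 368.5 -374.4   -1.7]
```

```bash
python3 - <<'E'
import cv2,numpy as np
from cell import viewer
a=cv2.imread('pics/side0.png');b=cv2.imread('pics/top0.png')
def px(c,p):
    I=viewer.camera_info(c);q=np.array(I['R'])@p+I['t'];q=np.array(I['camera_matrix'])@q;return q[:2]/q[2]
for c in('side','top'):
  for p in([438,260,72],[535,-38,50],[560,-229,50],[547,-133,50]): print(c,p,px(c,p).round())
def crop(im,c,p,w,h,s):
    x,y=px(c,p).astype(int);return cv2.resize(im[max(0,y-h):y+h,max(0,x-w):x+w],None,fx=s,fy=s,interpolation=cv2.INTER_CUBIC)
cv2.imwrite('pics/full.png',a)
g=[crop(a,'side',[438,260,50],33,33,6),crop(b,'top',[438,260,72],33,33,6)]
cv2.imwrite('pics/stand.png',np.hstack(g))
g=[crop(a,'side',[547,-133,50],65,40,6),crop(b,'top',[547,-133,50],65,40,6)]
m=max(x.shape[1] for x in g);g=[cv2.copyMakeBorder(x,0,0,0,m-x.shape[1],0) for x in g]
cv2.imwrite('pics/base.png',cv2.resize(np.vstack(g),None,fx=.6,fy=.6))
E
```

```text
side [438, 260, 72] [379. 264.]
side [535, -38, 50] [337. 182.]
side [560, -229, 50] [331. 143.]
side [547, -133, 50] [334. 161.]
top [438, 260, 72] [251. 227.]
top [535, -38, 50] [344. 198.]
top [560, -229, 50] [401. 191.]
top [547, -133, 50] [372. 195.]
```

View pics/side0.png

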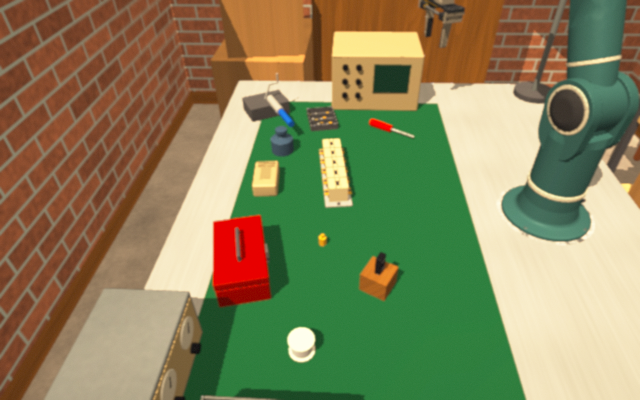

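View pics/top0.png

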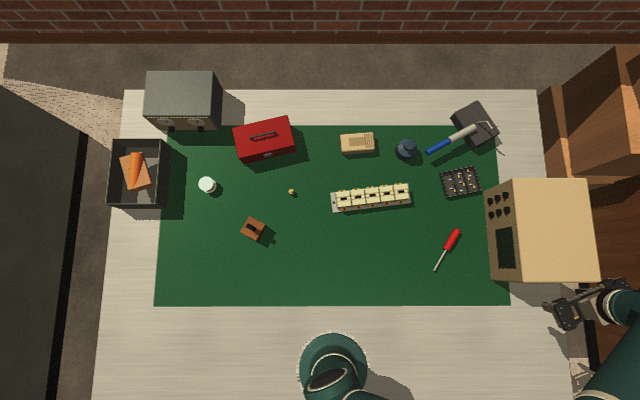

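View pics/stand.png

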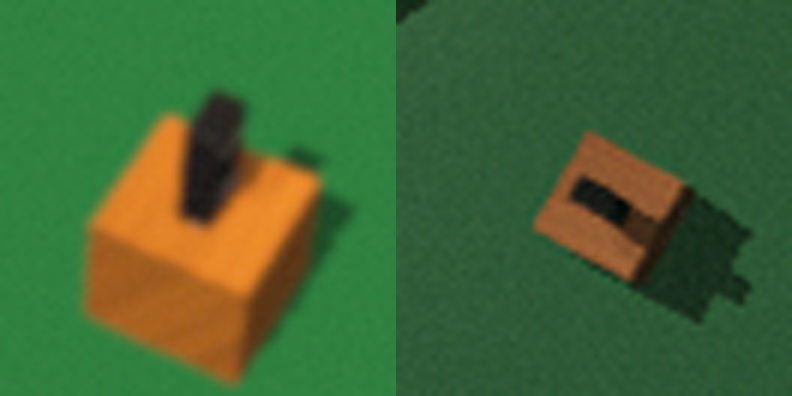

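View pics/base.png

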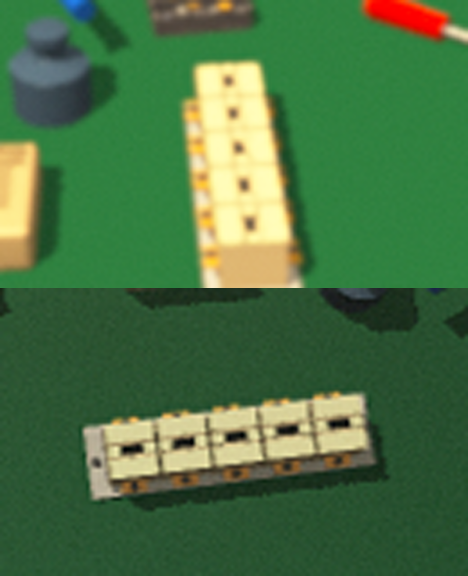

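The side view shows the stand at about (379,275) with the black handle. The fuse base runs from (337,182) to (331,143). In the top view the stand is at (253,228) and the five dark slots lie on a line from (344,198) to (401,191). The network positions agree with the pictures. I'll refine them next with box-model fits to the silhouettes in both views.

```bash
cat > fit.py <<'E'
from cell import viewer
import numpy as np,cv2
from scipy.optimize import minimize
S=8
def cam(c):
    I=viewer.camera_info(c);return np.array(I['camera_matrix']),np.array(I['R']),np.array(I['t'])
CAM={c:cam(c) for c in('side','top')}
def proj(c,P):
    K,R,t=CAM[c];q=(np.atleast_2d(P)@R.T+t)@K.T;return q[:,:2]/q[:,2:]
def box(x,y,w,sx,sy,z0,z1):
    P=np.array([[a*sx/2,b*sy/2,z] for a in(-1,1) for b in(-1,1) for z in(z0,z1)])
    c,s=np.cos(w),np.sin(w);return np.c_[x+c*P[:,0]-s*P[:,1],y+s*P[:,0]+c*P[:,1],P[:,2]]
def render(c,boxes):
    m=np.zeros((400*S//2,640*S//2),np.uint8)
    for b in boxes:
        h=cv2.convexHull(((proj(c,b)+.5)*S/2*16).astype(np.int32)-8)
        cv2.fillConvexPoly(m,h,255,shift=4)
    return cv2.resize(m,(640,400),interpolation=cv2.INTER_AREA)/255.
def fit(model,masks,x0,d):
    f=lambda p:sum(np.abs(render(c,model(p))-m).sum()/m.sum() for c,m in masks.items())
    sim=np.array([x0]+[[x0[j]+(d[j] if j==i else 0) for j in range(len(x0))] for i in range(len(x0))])
    r=minimize(f,x0,method='Nelder-Mead',options=dict(initial_simplex=sim,xatol=.02,fatol=1e-5));return r.x,r.fun
E
python3 - <<'E'
from fit import *
M={}
for c in('side','top'):
    viewer.read_camera(c)
    for n in('stand','blade_grip','fuse_base'):
        for d in viewer.silhouettes(n,c)[:3]:
            m=d['mask'];v,u=np.nonzero(m);print(c,n,round(d['confidence'],2),m.sum(),u.mean().round(1),v.mean().round(1))
            M.setdefault((c,n),[]).append(m.astype(float))
np.savez('m.npz',**{f'{c}_{n}_{i}':x for (c,n),l in M.items() for i,x in enumerate(l)})
st=lambda p:[box(*p,60,60,0,50),box(*p,14,24,50,95)]
fb=lambda p:[box(*p,70,270,0,4),box(*p,50,236,0,50)]
for cs in(['side'],['top'],['side','top']):
    try:
        ms={c:M[c,'fuse_base'][0] for c in cs};print(cs,'base',*fit(fb,ms,[547,-133,.13],[5,5,.05]))
    except KeyError as e:print(e)
    try:
        ms={c:np.maximum(M[c,'stand'][0],M[c,'blade_grip'][0]) for c in cs};print(cs,'stand+blade',*fit(st,ms,[438,260,-.5],[5,5,.1]))
        ms={c:M[c,'blade_grip'][0] for c in cs};print(cs,'handle',*fit(lambda p:[box(*p,14,24,50,95)],ms,[438,260,-.5],[5,5,.1]))
    except KeyError as e:print(e)
# slots in top picture
im=cv2.imread('pics/top0.png').astype(float);g=255-im.max(2)
K,R,t=CAM['top']
P=[]
for y in(-38,-85,-133,-180.5,-229):
    x=547-.13*(y+133);u,v=proj('top',[x,y,50])[0]
    U,V=np.meshgrid(np.arange(int(u)-5,int(u)+7),np.arange(int(v)-4,int(v)+6));w=np.clip(g[V,U]-130,0,None)
    uc,vc=(U*w).sum()/w.sum(),(V*w).sum()/w.sum()
    r=R.T@np.linalg.solve(K,[uc,vc,1]);o=-R.T@t;p=o+r*(50-o[2])/r[2];P.append(p[:2])
P=np.array(P);print(P.round(1),P.mean(0))
E
```

```text
side stand 0.78 1007 378.2 279.8
side blade_grip 0.44 197 379.9 263.1
side fuse_base 0.73 1646 334.7 174.2
top stand 0.87 335 253.2 228.0
top fuse_base 0.82 1594 369.9 197.1
top fuse_base 0.3 381 253.0 228.5
['side'] base [ 5.44552299e+02 -1.35054170e+02  1.24419531e-01] 0.03868439234746146
['side'] stand+blade [436.37307993 258.16863726  -0.48293077] 0.05055520122978299
['side'] handle [ 4.36696347e+02  2.58447601e+02 -3.79449477e-01] 0.09843734448093958
['top'] base [ 5.48240105e+02 -1.30463775e+02  1.25473846e-01] 0.055184884493320534
('top', 'blade_grip')
['side', 'top'] base [ 5.45699325e+02 -1.32712291e+02  1.23507515e-01] 0.15142898070848618
('top', 'blade_grip')
[[ 535.2  -36.9]
 [ 541.1  -84.2]
 [ 547.1 -131.7]
 [ 553.  -179.6]
 [ 558.9 -227.2]] [ 547.07308124 -131.92751065]
```

```bash
cat > h.py <<'E'
from cell import robot,grip,kin,viewer
import numpy as np
from scipy.spatial.transform import Rotation as Rn
def ori(w,flip=0):
    y=np.array([np.cos(w),np.sin(w),0])*(-1 if flip else 1);z=np.array([0,0,-1.]);return Rn.from_matrix(np.c_[np.cross(y,z),y,z]).as_rotvec()
def F(): return np.array(robot.observe()['contact_force'])
E
python3 - <<'E'
from h import *;from fit import proj,CAM
o=robot.observe();print(o['t'],Rn.from_rotvec(o['tcp_rot']).as_matrix().round(2))
for c in CAM: print(c,proj(c,np.array([o['tcp_pos'],[228,-608,300]])),CAM[c][1].round(3))
for p,w in(([438,260,170],-.483),([546.4,-132.8,140],.124)):
    for f in(0,1):
        q=kin.ik(p,ori(w,f));print(p,f,None if q is None else np.round(q,2))
E
```

```text
1.6 [[ 0.94  0.35 -0.  ]
 [ 0.35 -0.94 -0.  ]
 [-0.    0.   -1.  ]]
side [[434.52702186  41.17030381]
 [438.71911193  14.86005112]] [[-0.998 -0.059 -0.012]
 [-0.029  0.644 -0.764]
 [ 0.052 -0.762 -0.645]]
top [[560.64785405 299.15581086]
 [582.73213487 302.30355662]] [[-0.001 -1.     0.004]
 [-0.982  0.    -0.189]
 [ 0.189 -0.004 -0.982]]
[438, 260, 170] 0 [ 0.16  0.47 -0.95  1.94  0.46  0.97 -1.49]
[438, 260, 170] 1 [ 0.36  0.71 -1.32  1.93  0.77  1.14  1.39]
[546.4, -132.8, 140] 0 [ 0.62  0.48 -0.56  1.86  0.32  0.89  0.03]
[546.4, -132.8, 140] 1 [ 0.12  0.41  0.07  1.89 -0.04  0.84 -2.8 ]
```

```bash
python3 - <<'E'
from h import *;from fit import CAM
def bp(c,u,v,z):
    K,R,t=CAM[c];r=R.T@np.linalg.solve(K,[u,v,1]);o=-R.T@t;return (o+r*(z-o[2])/r[2]).round()
print(bp('side',333,108,0),bp('side',420,108,0))
for z in(100,150,200):print(z,bp('side',331,53,z),bp('side',421,53,z),bp('top',598,281,z),bp('top',586,179,z),bp('top',487,180,z),bp('top',498,282,z))
for p in([228,-608,400],):print(kin.ik(p,robot.observe()['tcp_rot']))
print(kin.ik([438,260,330],ori(-.483)))
E
```

```text
[ 564. -532.    0.] [ 255. -543.    0.]
100 [ 582. -783.  100.] [ 237. -793.  100.] [ 271. -802.  100.] [ 588. -809.  100.] [ 585. -492.  100.] [ 269. -498.  100.]
150 [ 577. -659.  150.] [ 258. -668.  150.] [ 273. -764.  150.] [ 576. -771.  150.] [ 573. -469.  150.] [ 271. -474.  150.]
200 [ 572. -534.  200.] [ 279. -542.  200.] [ 275. -727.  200.] [ 564. -734.  200.] [ 562. -445.  200.] [ 273. -450.  200.]
[ 1.16213798e+00  3.54007277e-01 -2.33873714e-03  1.35360693e+00
  8.48288294e-04  1.43395803e+00 -5.21830123e-02]
[ 0.42992574  0.40482029 -1.30422057  1.7438144   0.40446079  1.30731327
 -1.44611567]
```

```bash
python3 - <<'E'
from h import *
r0=robot.observe()['tcp_rot']
robot.servo_line([228,-608,380],feed=250)
robot.movep([480,-100,300],ori(.124,0)); print(np.round(robot.observe()['joints'],2))
robot.movep([438,260,150],ori(-.483,0)); o=robot.observe();print(o['t'],np.round(o['joints'],2),o['tcp_pos'])
robot.servo_line([438,260,62],feed=120);print(F())
grip(0.0,40);o=robot.observe();print(o['t'],o['grip_width']*92,o['grip_force'],o['contact_force'],o['wrist_torque'])
for c in('side','top'):
    import cv2;cv2.imwrite(f'pics/{c}1.png',viewer.read_camera(c)[:,:,::-1])
E
python3 -c "
import cv2,numpy as np
a=cv2.imread('pics/side1.png')[210:310,320:440];b=cv2.imread('pics/top1.png')[180:280,190:310]
cv2.imwrite('pics/g1.png',cv2.resize(np.hstack([a,b]),None,fx=3.3,fy=3.3))"
```

```text
[ 0.66  0.16 -0.58  1.85  0.1   1.16  0.17]
5.925 [ 0.01  0.43 -0.75  1.96  0.37  0.89 -1.41] [438.88500446 259.04795087 150.11457419]
[ 0.39039975 -1.02880826 -0.14991521]
7.9667 13.686652854362261 39.99980628490448 [-0.14787191 -0.19711216  0.32745274] [-0.03064985 -0.10525199  0.04157847]
```

View pics/g1.png

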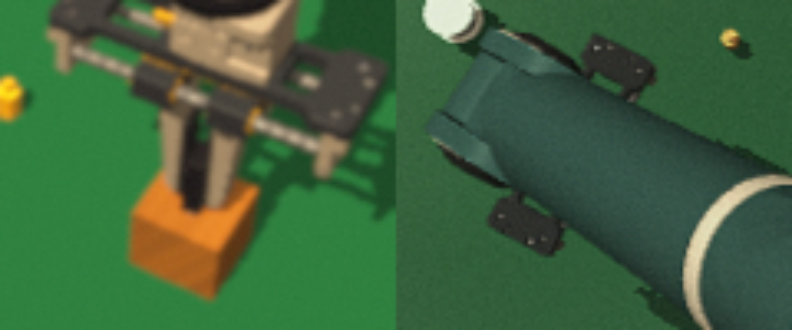

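```bash
python3 - <<'E'
from h import *;import cv2
robot.servo_line([438,260,130],feed=150)
L=[]
for i,w in enumerate((-1.571,1.571)):
    robot.movep([500,380,220],ori(w)); robot.hold(.3)
    o=robot.observe();print(o['t'],o['tcp_pos'],np.round(o['joints'],2),o['contact_force'],o['wrist_torque'])
    im=viewer.read_camera('side');cv2.imwrite(f'pics/off{i}.png',im[:,:,::-1])
    for d in viewer.silhouettes('blade_tip','side')[:1]: np.save(f'off{i}.npy',d['mask']);print(d['confidence'],d['mask'].sum())
    for _ in range(3):
        for d in viewer.pinpoint('blade_tip','side')[:1]:
            from fit import CAM;K,R,t=CAM['side'];print((R.T@(np.array(d['at'])-t)).round(1))
    from fit import proj;u,v=proj('side',np.array(o['tcp_pos'])-[0,0,25])[0].astype(int);print(u,v)
    L.append(cv2.resize(im[v-50:v+50,u-50:u+50,::-1],None,fx=4,fy=4,interpolation=cv2.INTER_CUBIC))
cv2.imwrite('pics/off.png',np.hstack(L))
E
```

```text
9.9333 [500.05340463 379.26734562 219.64610239] [-0.35  0.48 -0.48  1.63  0.24  1.09 -2.47] [-0.3027377  -0.18781756 -0.87347365] [ 0.03602524  0.00552542 -0.01565772]
0.66 88
[498.  383.3 166.8]
[498.  383.3 166.8]
[498.  383.3 166.8]
350 267
12.7917 [499.97745703 380.03673469 220.00661315] [ 0.1   0.85 -1.33  1.6   0.84  1.37  0.24] [-0.40646669 -0.35106537 -0.45608573] [ 0.06278342 -0.17238644  0.02423723]
0.47 102
[497.5 381.4 166.1]
[497.5 381.4 166.1]
[497.5 381.4 166.1]
350 267
```

View pics/off.png

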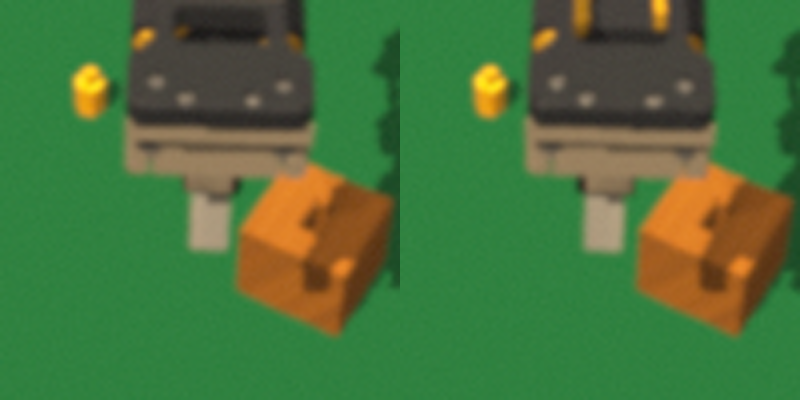

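```bash
python3 - <<'E'
from fit import *
for i in(0,1):
    g=cv2.imread(f'pics/off{i}.png').astype(float)
    d=g[:,:,2]-0.0  # red: green bg low, steel high
    rows=d[268:277,340:366]; 
    bg=rows[:,:4].mean();cols=(rows-bg).mean(0); fg=np.sort(cols)[-6:].mean();
    e=np.clip(cols/fg,0,1);U=np.arange(340,366);l=np.interp(.5,e[:12],U[:12]);k=np.argmax(e<.5) ;
    r=[U[j]+(e[j]-.5)/(e[j]-e[j+1]) for j in range(8,25) if e[j]>=.5>e[j+1]][:1]
    vv=d[268:290,349:354].mean(1);vf=vv[:5].mean();vb=vv[-5:].mean();q=(vv-vb)/(vf-vb);j=np.argmax(q<.5);vt=268+j-1+(q[j-1]-.5)/(q[j-1]-q[j])
    print(i,l,r,(l+r[0])/2,'tip v',vt,'cols',e.round(2))
print(proj('side',[[500,380,168],[501,380,168],[500,381,168],[500,383,168]]))
E
```

```text
0 346.916761148904 [np.float64(356.7747395833333)] 351.84575036611864 tip v 279.2480349344978 cols [0.   0.   0.   0.   0.   0.02 0.19 0.53 0.81 0.9  0.89 0.87 0.85 0.85
 0.85 0.83 0.71 0.44 0.18 0.17 0.37 0.59 0.81 1.   1.   1.  ]
1 345.69458229942103 [np.float64(355.4990377213241)] 350.59681001037256 tip v 279.57715517241377 cols [0.   0.   0.   0.   0.06 0.28 0.59 0.81 0.87 0.88 0.87 0.87 0.88 0.89
 0.85 0.67 0.33 0.05 0.04 0.17 0.37 0.59 0.81 1.   1.   1.  ]
[[350.36983295 278.05191277]
 [349.79206843 278.0297698 ]
 [350.36510516 278.50361497]
 [350.35562111 279.40974023]]
```

```bash
cat >> h.py <<'E'
W=.1245;ex=np.array([np.cos(W),np.sin(W),0]);ey=np.array([-np.sin(W),np.cos(W),0])
C=np.array([546.6,-132.8,0]);OFF=1.1*ey
def tcp(k,dx=0,dy=0,depth=0): # TCP for blade tip at way k + (dx,dy), depth below top
    return C+(3-k)*48*ey+dx*ex+dy*ey+OFF+[0,0,102-depth]
def fl(b,n=4):
    f=np.mean([(robot.hold(.02),F())[1] for _ in range(n)],0)-b;return np.array([f@ex,f@ey,f[2]]).round(2)
def go(k,dx,dy,d,feed=30): robot.servo_line(tcp(k,dx,dy,d),feed=feed)
def T(): return robot.observe()['t']
E
python3 - <<'E'
from h import *
robot.movep(tcp(1,0,0,-50),ori(W)); go(1,0,0,-4,80);robot.hold(.3)
b=np.mean([(robot.hold(.02),F())[1] for _ in range(8)],0);np.save('b.npy',b)
o=robot.observe();print(o['t'],np.round(o['joints'],2),o['tcp_pos'],tcp(1,0,0,-4),b)
for d in(-2,-1,0,1,2,3,4,5):
    go(1,0,0,d,15);f=fl(b,2);print(round(T(),2),d,f)
    if abs(f).max()>3:break
E
```

```text
15.7583 [ 0.82  0.73 -1.1   1.92  0.79  1.   -0.53] [534.60680761 -36.52265052 106.16177511] [534.5422561 -36.4515656 106.       ] [-0.32415669 -0.25735205 -0.35829184]
16.07 -2 [ 0.35  0.88 -0.28]
16.36 -1 [ 0.36 -0.28 -0.61]
16.64 0 [ 0.29  0.66 -0.13]
16.93 1 [ 0.33 -0.09 -0.26]
17.21 2 [ 0.25  0.51 -1.15]
17.49 3 [-0.36 -0.09 -0.31]
17.77 4 [0.84 0.48 0.51]
18.06 5 [ 0.19  0.22 -0.61]
```

```bash
python3 - <<'E'
from h import *
b=np.load('b.npy')
for ax in(1,0):
    for s in(1,-1):
        for a in np.arange(.8,5,.6):
            v=[0,0];v[ax]=s*a
            go(1,*v,5,12);f=fl(b,2)
            if abs(f[ax])>1.2:print(ax,s,round(a,2),f)
            if abs(f[ax])>2.5:break
        go(1,0,0,5,30)
print(T(),fl(b))
E
```

```text
1 1 3.8 [-0.56 -1.74 -0.44]
1 1 4.4 [ 0.63 -3.82  0.49]
1 -1 3.8 [ 0.03  2.33 -0.46]
1 -1 4.4 [-0.18  6.15  0.42]
0 1 2.6 [-3.04 -0.06  1.23]
0 -1 2.0 [ 1.92  0.35 -0.54]
0 -1 2.6 [ 4.43 -0.01 -1.68]
25.3917 [ 0.54  0.48 -0.4 ]
```

```bash
cat >> h.py <<'E'
DX,DY=.2,.25
def probe(k,b,start):
    log=[]
    for d in start:
        go(k,DX,DY,d,25);f=fl(b,2);log.append((d,*f.tolist()))
        if f[2]>13 or (d<7 and f[2]>4) or abs(f[:2]).max()>5:break
    print(k,round(T(),2),log);return log
E
python3 - <<'E'
from h import *
probe(1,np.load('b.npy'),(7,9,11,13,14,15,16,17,18,20))
E
```

```text
1 28.29 [(7, -0.09, 1.41, -0.16), (9, 0.38, 0.3, 0.17), (11, -0.13, 0.44, 0.51), (13, -0.29, 0.32, 3.72), (14, -0.1, 0.14, 4.6), (15, 0.47, 0.61, 3.49), (16, 0.18, 1.1, 1.95), (17, 0.4, 0.25, 1.8), (18, 0.08, 0.05, 1.99), (20, 0.88, -0.23, 0.62)]
```

```bash
python3 - <<'E'
from h import *
b=np.load('b.npy')
o=robot.observe();print(o['t'],o['tcp_pos'],tcp(1,DX,DY,20),o['grip_width']*92)
for d in(18,16.5,18,20,22):
    go(1,DX,DY,d,20);L=[F()-b]
    L+=[(robot.hold(.04),F()-b)[1] for _ in range(3)]
    print(round(T(),2),d,np.array(L)[:,2].round(2),robot.observe()['tcp_pos'][2]-102)
E
```

```text
28.2917 [534.51719037 -36.19079179  81.76449564] [534.70966342 -36.1786649   82.        ] 13.702982032299747
28.67 18 [-2.84 -3.43 -3.92 -4.7 ] -18.368282600222443
29.04 16.5 [-3.02 -3.84 -3.13 -2.78] -16.46112279443939
29.42 18 [2.53 2.15 3.03 3.61] -17.58948067045864
29.79 20 [1.38 2.13 2.07 2.86] -20.02878814910622
30.17 22 [2.11 2.02 1.22 1.11] -22.213639093092354
```

```bash
python3 - <<'E'
from h import *;import cv2;from fit import proj,CAM
b=np.load('b.npy')
for d in(24,26):
    go(1,DX,DY,d,15);print(round(T(),2),d,F()-b,fl(b))
o=robot.observe();print(o['tcp_pos'])
grip(.35);robot.hold(.1);print(T(),F()-b)
robot.servo_line(tcp(1,DX,DY,-60),feed=150)
robot.movep([420,150,300],ori(W))
print(T())
im=viewer.read_camera('side')[:,:,::-1];cv2.imwrite('pics/end_s.png',im)
K,R,t=CAM['side']
for n in('blade_grip',):
    for d in viewer.pinpoint(n,'side')[:2]:print(n,d['confidence'],(R.T@(np.array(d['at'])-t)).round(1))
im2=viewer.read_camera('top')[:,:,::-1]
def cr(im,c):
    u,v=proj(c,[534.7,-37,70])[0].astype(int);return cv2.resize(im[v-33:v+33,u-33:u+33],None,fx=6,fy=6,interpolation=cv2.INTER_CUBIC)
for d in viewer.pinpoint('blade_grip','top')[:2]:
    K,R,t=CAM['top'];print(d['confidence'],(R.T@(np.array(d['at'])-t)).round(1))
cv2.imwrite('pics/end.png',np.hstack([cr(im,'side'),cr(im2,'top')]))
E
```

```text
30.45 24 [0.69929793 1.81061911 1.01196606] [0.35 0.67 1.41]
30.8 26 [-0.20074251  0.34320357  1.88107379] [0.26 0.45 1.41]
[534.60872399 -36.21317142  75.86397374]
31.425 [-0.09536088  0.78450398 -0.26704168]
33.1583
blade_grip 0.7 [531.1 -37.1  87.3]
0.59 [540.7 -36.   88.8]
```

View pics/end.png

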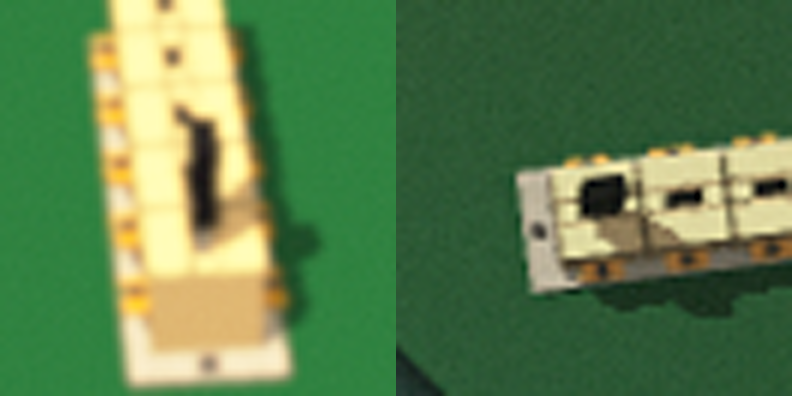

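The side view (left) shows the handle upright over way_1, with a strip of steel visible below it at crop (203,238). Its measured height is about 87–89 mm against the expected 86.5; resting on the ceramic it would be 72.5. The contacts are holding it clear.

```bash
python3 -c "
from h import *
print(robot.job_done())"
```

```text
the job is handed in; nothing more can be done
None
```

The test blade stands upright in way_1, the slot at the base's +y end, pushed in about 26 mm with its handle clear of the ceramic; I handed in at about 33 s. I judged it good from its drag both ways (up about 3–5 N, down 1–4 N) and because it held when released; the other four slots were not probed.

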